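# Set up the tablet, then present the truffle dish to its camera

## Robot

A 6-joint arm with a two-finger parallel gripper is mounted at the origin on a cart in front of the work surface, level with it; the furniture and walls round the work are solid. World frame = base frame: x ahead of the robot, y to its left, z up, the work surface at z = 0. Lengths are in m, angles in rad, forces in N, time in s.
With the tool pointing down it reaches from about 0.35 to 0.975 m from the base axis. Payload 4.9 kg.
Tool frame: the origin (TCP) lies between the finger pads; the fingertips stand 25 mm ahead of it and the grasp point (between the pads) lies 6 mm ahead of it (manip.tcp_to_tips is the z of the fingertips in the tool frame, in m); z points along the fingers, y is the line along which they close (so a half turn about z gives the same grasp; the last joint's range is limited). The gripper opens to 85 mm and grips with 20 to 120 N. Pads are 22 mm wide; open, the fingers measure 114 mm over their backs; the gripper's body (76 mm by 85 mm) begins 54 mm behind the grasp point. The pads swing forward as they close: fully open they stand 13 mm farther back than shut.
Start: joints at [-1.458, 0.053, 1.613, -0, 1.476, -0.119], TCP at [0.144, -0.608, 0.221] pointing down, gripper open.
Joint ranges: [-3.01, 3.01], [-1.01, 2.22], [0.06, 2.58], [-1.02, 4.17], [0.09, 2.62], [-3.14, 3.14]. Speed limits (rad/s): [2.57, 2.57, 3.14, 3.14, 3.14, 3.14].

## Interface

Orientations are given as a unit quaternion [w, x, y, z].
In Python, from plant import manip gives the robot as it stands. The module is installed in compiled form; this text tells all that it offers.
- The arm moves only by the tool arm_command, never from a script. Its argument "moves" is a list of rows, each a list of 3 entries, a list of its own where there are three numbers: the opening, from -1 (shut) to 1 (fully open), then the shift along the tool's x, y, z in units of 0.15 m (1.0 is 0.15 m), then the turn about the tool's z in units of 2 pi rad (1.0 is 2 pi rad). A call has 1 to 20 rows; each row is the pose to reach, as a shift and turn from the pose commanded when the call began, along the tool's axes at that moment, turning the shorter way round; what a row does not reach only later rows make up. A row lasts 1/12 s, in which the tool goes at most 41.7 mm and 7.16 degrees, less where a joint would pass 70% of its speed; a pose out of reach is approached as far as the arm can. A call with a number of a shift or a turn outside -1 to 1 is refused whole. A call with a gripper value outside its range is refused whole. The fingers move at their own pace and stop on an object; the grip force is fixed at half the most. Time passes only in rows, so rows that repeat a pose let the fingers close. It gives the time, the measured TCP pose, the force, the opening and the grip force at its end, in the units of the state.
- manip.state(): the state, without advancing time (a new reading comes with each control period).
- manip.grab_frame(name): name is "scene" or "top"; returns a dict with "frame" (384x512x3 uint8, red, green, blue), "fx", "fy", "cx", "cy" (pixels), "R" (3x3) and "t" (3): a world point X has camera coordinates R X + t. Camera axes: x right, y down, z forward; pixel columns grow to the right and rows downward; lengths in m; the calibration is good to about 2 mm. A picture is of the moment at which its call begins. There is no depth.
- manip.job_done(): hands the job in; it is judged then, once.
Trained networks look in a picture, given as the dict that the camera call returned (one of the last four; its "shot" number tells which), for a name from the list of things; names that differ only in an ending like _2 or _b are one class to them, and where a whole thing is asked for, a point or a joint stands for the part that bears it (a point fixed in the world has none). Each returns a list of dicts, best first, with "confidence" (0 to 1); they miss things now and then, are a little off and sometimes report something else, mostly with a low value. They report only what shows in the picture. A call takes as long as a camera call.
- manip.search_frame(picture, target): "extent" ([left, top, right, bottom] in pixels, round what is visible of it).
The state is a dict: "time": time; "joint_pos": joint angles; "joint_vel": joint speeds; "joint_efforts": joint torques, N m; "tool_pos": TCP position; "tool_rot": TCP orientation; "contact_force": force on the tool from outside, world axes, zero at the start; "ft_torque": the same for the moment, N m; "gripper_width": opening from 0.0 (shut) to 1.0 (fully open); "grasp_force": force on a finger pad.
Only numpy, scipy, OpenCV 4.12 (cv2) and the standard library are available. Lean on these libraries where they do the work, as an engineer would, in place of code of your own. Each camera call takes 0.05 s, during which the arm holds its last target. There are 200 camera calls.

## Task

Get the truffle dish ready for its picture. First, while the dish still stands where it is, swivel the tablet on its stand so that its screen faces straight at the dish, and tilt it so that it leans back 15 degrees from upright. Then lift the dish by its bail handle, keep it level with the truffle in the middle (do not touch the truffle), turn it about a quarter turn so that its tab points at the tablet, and finish while holding it still about 12 cm above the counter, still straight in front of the screen; leave the other things where they stand.

Things in the scene. Friction and masses are not known exactly. Their poses are not given: they have to be found in the camera images.
- tablet_swivel (a joint): swivel of the tablet stand about its upright post, rad; positive turns the tablet anticlockwise seen from above; range -1.4 to 1.4; stiff friction (0.12 N m), stays where it is left; the stand's foot is fixed to the counter
- tablet_tilt (a joint): tilt of the tablet about a level hinge behind its middle, rad: 0 is upright, positive leans the top edge back (away from the screen side); range 0 to 0.75; stiff friction (0.2 N m), stays where it is left. 15 degrees is 0.262
- swivel_axis (a point): point on the upright swivel axis of the tablet stand, 104 mm above the counter, turning with the swivel: z up, -x the level direction in which the screen faces, y level across the screen. The tilt hinge is a line parallel to y, 20 mm in front of (-x) and 24 mm above this point
- tablet_top (a point): middle of the tablet's top edge, on its mid-plane (aluminium slab, dark screen, 190 wide x 130 high x 9 thick, on a thin post with a round foot 116 across). Slab axes: z up in the slab, x out of its back, -x out of its screen, y along the edge. It lies 13 mm in front (-x) and 65 mm above (z) of the tilt hinge. Can be pinched here across the thickness; back plain for 40 mm below the edge
- dish: round wooden dish, 162 across, rim 26 high, 210-340 g; origin under its centre, z up, x to the tab, y along the bail handle. Inside a cone falling 7 degrees to the centre, so a ball stays in the middle while the dish is level and gently moved. The bail bridges the centre: wooden bar 14 x 14, 96 long along y, mid-height 110 above the underside, on steel wires at y = +-77
- dish_center (a point): centre of the dish's inner floor, 8 mm above its underside; the dish stands on a flat bun tray whose floor is 5 mm above the counter
- dish_grip (a point): centre of the wooden bar of the bail handle, over the dish's centre, 110 mm above its underside
- dish_tab (a point): the rounded flat tab that sticks out of the dish's rim, 112 mm from the centre along the dish's x
- truffle: loose round chocolate truffle, ball 32 mm across, 20-35 g, lying in the middle of the dish; origin at its centre
- jam_jar_1: jam jar, 60 across, 70 high, a bystander; origin under its centre
- jam_jar_2: jam jar, 60 across, 70 high, a bystander; origin under its centre
- mug_1: mug, 79 across and 109 with its handle, 98 high, a bystander; origin under it
- brioche_bun_7: brioche bun at the front left corner of the flat bun tray, 64 across, 50 high, a bystander; origin under its centre
- brioche_bun_8: brioche bun at the back left corner of the flat bun tray, 66 across, 44 high, a bystander; origin under its centre
- pastry_mid_2: flat glazed pastry, 86 across, 34 high, a bystander; origin under its centre
- choc_muffin_4: dark muffin in a fluted case, 80 across, 57 high, a bystander; origin under its centre

How it is judged:
On the way, in this order (a step that is already met when the one before it is completed fails the run):
1. the tablet faces the dish and leans back 15 degrees, the dish still standing in its place (value of joint tablet_tilt between 0.187 and 0.337 rad and y of dish_center in the frame of swivel_axis between -0.03 and 0.03 m and distance of dish from where it was at the start of the episode below 0.03 m), for 0.2 s.
2. the dish is lifted clear by its handle, level, the truffle in the middle (height (world z) of dish above 0.05 m and angle between dish's own z axis and vertical below 0.1 rad and contact force between the fingers and dish above 1 N and distance between the grasp point and dish_grip below 0.05 m and horizontal distance between truffle and dish_center below 0.025 m), for 0.2 s.
At the end, for the whole second after the job is handed in: Tablet leans back 15 degrees (+-5), dish within 40 mm of straight before its screen. Dish held by its bail bar (within 50 mm of its middle), underside 80-170 mm up, still, level within 4.5 degrees; centre-to-tab line within 40 mm of the swivel axis; truffle within 15 mm of dish centre (value of joint tablet_tilt between 0.172 and 0.352 rad and y of dish_center in the frame of swivel_axis between -0.04 and 0.04 m and height (world z) of dish between 0.08 and 0.17 m and angle between dish's own z axis and vertical below 0.08 rad and horizontal distance between truffle and dish_center below 0.015 m and distance between truffle and dish_center below 0.03 m and x of swivel_axis in the frame of dish above 0.1 m and y of swivel_axis in the frame of dish between -0.04 and 0.04 m and contact force between the fingers and dish above 1 N and distance between the grasp point and dish_grip below 0.05 m and linear speed of dish below 0.02 m/s and angular speed of dish below 0.08 rad/s and linear speed of truffle below 0.03 m/s); the arm keeps its last pose, push and grip.
It fails at once if the truffle left the middle of the dish (more than 35 mm off) (distance between truffle and dish_center above 0.042 m).
It fails at once if the dish was tipped more than 14 degrees (angle between dish's own z axis and vertical above 0.25 rad).
It fails at once if the truffle was touched by the robot (contact force between any of the fingers, the arm and truffle above 0.3 N).
It fails at once if another thing was moved by more than 25 mm (distance of any of jam_jar_1, jam_jar_2, mug_1, brioche_bun_7, brioche_bun_8, pastry_mid_2, choc_muffin_4 from where it was at the start of the episode above 0.025 m).
It also fails if it takes over 51 s, if anything falls off the work surface, if the arm or the gripper's body presses on something with over 40 N, if the wrist force passes 120 N, or if a joint passes its speed limit or range.

## Working session

There is one attempt and no reset: what is moved stays moved. The work goes in short steps, Python scripts to look and compute and a tool call to move; the robot and the scene stay as the last step left them, time stands still between calls to the robot, and variables do not carry over. Pictures are saved under pics/ and viewed, at most 10 in all, crops included, and the job is handed in when it is done.

Besides the shell and the picture viewer there is one more tool, called after ">>>" by a JSON object that holds its "method" and its "body". arm_command: Moves the arm, as the interface text tells. Shifts and turns lie within -1 to 1; 1 stands for 0.15 m of shift or 2 pi rad of turn. Its arguments: {"type":"object","properties":{"moves":{"type":"array"}},"required":["moves"]}

```bash
mkdir -p pics
cat > h.py <<'E'
import numpy as np, cv2
from plant import manip
def grab(n,save=None):
    p=manip.grab_frame(n)
    if save: cv2.imwrite('pics/'+save,cv2.cvtColor(p['frame'],cv2.COLOR_RGB2BGR))
    return p
def ray(p,u,v):
    R=np.array(p['R']);t=np.array(p['t'])
    return -R.T@t, R.T@np.array([(u-p['cx'])/p['fx'],(v-p['cy'])/p['fy'],1])
def onz(p,u,v,z):
    c,d=ray(p,u,v); return c+d*(z-c[2])/d[2]
def proj(p,X):
    c=np.array(p['R'])@np.array(X)+np.array(p['t']); return np.array([p['fx']*c[0]/c[2]+p['cx'],p['fy']*c[1]/c[2]+p['cy']])
E
python3 - <<'E'
from h import *
a=grab('scene','s1.png');b=grab('top','t1.png')
for p in(a,b):
    print('cam',ray(p,p['cx'],p['cy']),p['fx'])
    for n in ['tablet_top','dish','dish_grip','dish_tab','truffle','jam_jar_1','mug_1','brioche_bun_7','pastry_mid_2','choc_muffin_4','dish_center','swivel_axis']:
        try: print(n,[(np.round(r['extent']).tolist(),round(r['confidence'],2)) for r in manip.search_frame(p,n)][:4])
        except Exception as e: print(n,e)
s=manip.state();print(s['time'],s['tool_pos'],s['tool_rot'],s['gripper_width'])
E
```

```text
cam (array([ 0.24495504, -0.24218256,  0.77500104]), array([ 0.47647401,  0.4439356 , -0.7588766 ])) 355.1061376190461
tablet_top [([103.0, 141.0, 190.0, 217.0], 0.63)]
dish [([202.0, 201.0, 273.0, 277.0], 0.72)]
dish_grip []
dish_tab [([204.0, 203.0, 271.0, 279.0], 0.94)]
truffle [([233.0, 235.0, 247.0, 249.0], 0.54), ([302.0, 266.0, 351.0, 321.0], 0.35)]
jam_jar_1 [([322.0, 204.0, 346.0, 237.0], 0.95), ([174.0, 218.0, 198.0, 242.0], 0.7), ([262.0, 270.0, 289.0, 308.0], 0.68)]
mug_1 [([303.0, 265.0, 353.0, 324.0], 0.84)]
brioche_bun_7 [([245.0, 166.0, 268.0, 190.0], 0.83), ([174.0, 218.0, 198.0, 244.0], 0.73)]
pastry_mid_2 [([204.0, 151.0, 229.0, 174.0], 0.6)]
choc_muffin_4 [([296.0, 244.0, 328.0, 273.0], 0.73)]
dish_center [([202.0, 204.0, 274.0, 278.0], 0.8), ([295.0, 244.0, 325.0, 272.0], 0.24)]
swivel_axis [([102.0, 146.0, 190.0, 215.0], 0.9)]
cam (array([0.42023507, 0.13987676, 1.31189391]), array([ 0.17791344, -0.02590735, -0.98370505])) 481.3922813077939
tablet_top [([125.0, 210.0, 190.0, 294.0], 0.73)]
dish [([224.0, 194.0, 284.0, 272.0], 0.95)]
dish_grip [([225.0, 194.0, 28
[... 152 characters left out ...]

jam_jar_1 [([290.0, 137.0, 314.0, 164.0], 0.8), ([299.0, 230.0, 324.0, 254.0], 0.7), ([121.0, 207.0, 192.0, 290.0], 0.5)]
mug_1 [([327.0, 196.0, 362.0, 235.0], 0.66)]
brioche_bun_7 [([199.0, 147.0, 221.0, 176.0], 0.94), ([196.0, 239.0, 222.0, 262.0], 0.7), ([222.0, 196.0, 286.0, 275.0], 0.66)]
pastry_mid_2 [([142.0, 150.0, 173.0, 182.0], 0.8)]
choc_muffin_4 [([297.0, 181.0, 323.0, 207.0], 0.65)]
dish_center [([125.0, 206.0, 190.0, 294.0], 0.64), ([223.0, 193.0, 283.0, 274.0], 0.59), ([328.0, 198.0, 362.0, 238.0], 0.19)]
swivel_axis [([125.0, 205.0, 188.0, 291.0], 0.55)]
1.3 [ 0.14358493 -0.60826067  0.22081488] [7.93134276e-06 9.93288507e-01 1.15663054e-01 8.81880798e-07] 1.0012091874322928
```

View pics/s1.png

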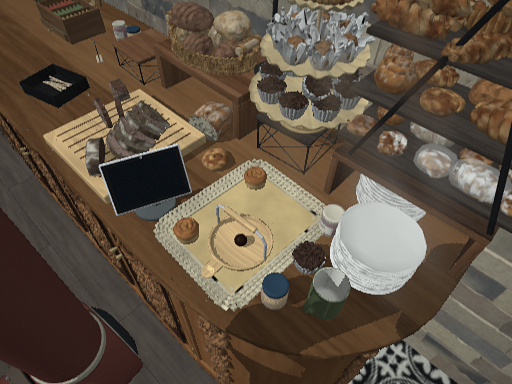

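View pics/t1.png

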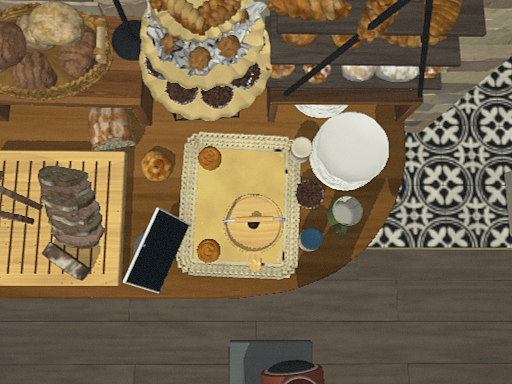

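The scene shows the tablet at about (148,180), the dish at (240,240) with its tab at (208,270). In the top view the dish is at (254,222), its tab at (257,266) and the tablet slab at (157,250). I'll enlarge both.

Run:
```python
from h import *
a=cv2.imread('pics/t1.png')[180:300,110:310];b=cv2.imread('pics/s1.png')[130:290,90:290]
cv2.imwrite('pics/c1.png',cv2.resize(a,None,fx=4,fy=4,interpolation=cv2.INTER_CUBIC))
cv2.imwrite('pics/c2.png',cv2.resize(b,None,fx=3.7,fy=3.7,interpolation=cv2.INTER_CUBIC))
```

```text
(no output)
```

View pics/c1.png

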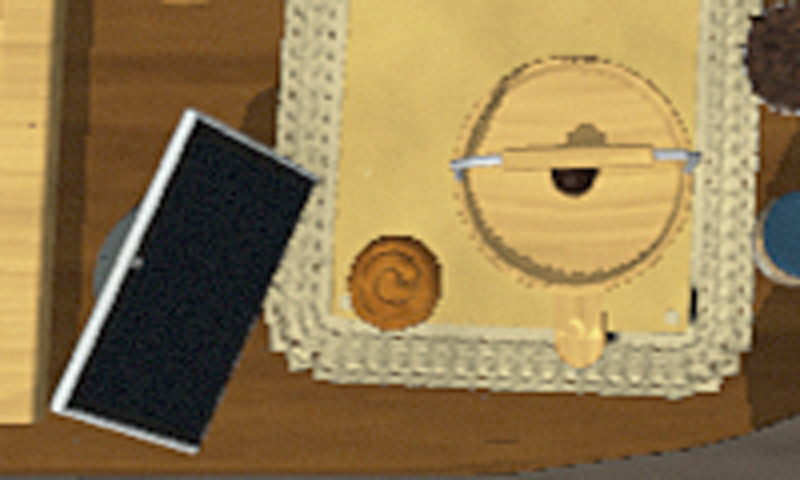

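View pics/c2.png

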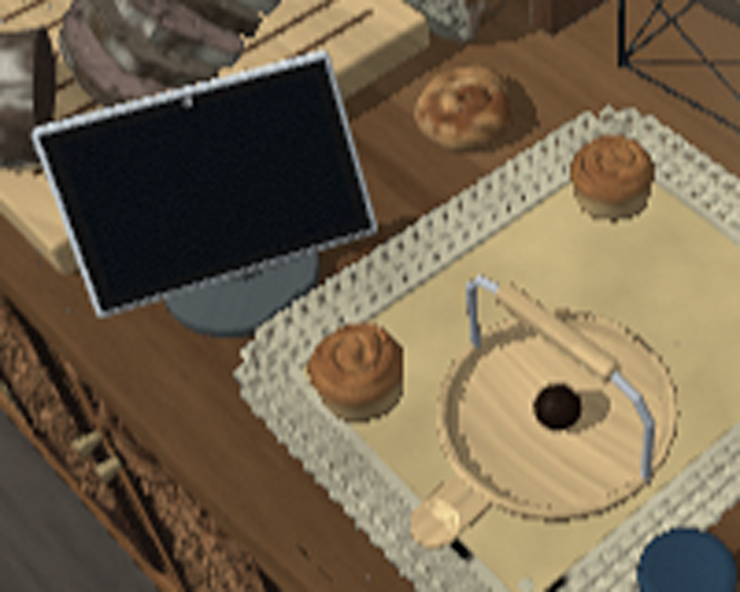

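```bash
cat > fit.py <<'E'
from h import *
from scipy.optimize import least_squares
def tab_pts(q):
    x,y,th,ti=q   # th: direction of slab +x (out of back)
    ex=np.array([np.cos(th),np.sin(th),0]);ez=np.array([0,0,1.]);ey=np.cross(ez,ex)
    h=np.array([x,y,.104])-.02*ex+.024*ez
    sx=np.cos(ti)*ex-np.sin(ti)*ez; sz=np.cos(ti)*ez+np.sin(ti)*ex
    f=lambda a,b,c:h+a*sx+b*ey+c*sz
    # front corners: far(+x world) top, near top, far bottom, near bottom
    return np.array([f(-.0175,s*.095,c) for c in(.065,-.065) for s in(-1,1)]), f(-.013,0,.065)
def fit_tab(obs,q0):  # obs: list (pic,[4 px])
    r=lambda q:np.concatenate([(proj(p,X)-u) for p,us in obs for X,u in zip(tab_pts(q)[0],us) if u is not None]) 
    s=least_squares(r,q0); return s.x, r(s.x).reshape(-1,2).round(1)
E
python3 - <<'E'
from fit import *
a=grab('scene');b=grab('top')
T=lambda x,y:np.array([x/4+110,y/4+180]);S=lambda x,y:np.array([x/3.7+90,y/3.7+130])
# screen faces dish(-y): slab +x toward +y => ey=z x ex = toward -x world; s=-1 is far
ot=[T(190,110),T(56,408),T(318,180),T(196,452)]
os=[S(327,57),S(38,130),S(375,230),S(100,317)]
for o in ([(b,ot),(a,os)],[(b,ot)],[(a,os)]):
    q,r=fit_tab(o,[.4,.4,2.,.4]);print(q.round(4),tab_pts(q)[1].round(3));print(r.tolist())
print('bar ends top',[onz(b,*T(*u),.115).round(4) for u in((503,158),(653,155))],'wires',[onz(b,*T(*u),.1).round(4) for u in((455,162),(697,158))])
print('scene bar',[onz(a,*S(*u),.115).round(4) for u in((503,293),(610,368))])
print('tab tip',onz(b,*T(580,368),.02),onz(a,*S(415,535),.02),'truffle',onz(a,*S(558,407),.034))
print('rim L R T B',[onz(b,*T(*u),.031).round(4) for u in((463,170),(690,170),(575,57),(575,285))])
for n,z,us in(('bun7',.055,[(394,283)]),('rim',.031,[])):
    for u in us: print(n,onz(b,*T(*u),z))
E
```

```text
[0.5051 0.3632 1.1735 0.5447] [0.506 0.366 0.19 ]
[[1.8, -1.0], [0.0, 0.6], [0.7, -1.7], [-0.0, 0.1], [0.2, -2.2], [-2.8, -0.3], [0.8, 0.3], [-1.0, 0.2]]
[0.5038 0.3645 1.1778 0.5598] [0.505 0.368 0.19 ]
[[0.6, -0.7], [-0.8, 1.0], [0.3, -1.3], [-0.2, 0.7]]
[0.5064 0.3624 1.1673 0.453 ] [0.505 0.359 0.192]
[[1.6, -1.0], [-2.0, 0.7], [1.0, 0.2], [-0.4, -0.4]]
bar ends top [array([0.5723, 0.1465, 0.115 ]), array([0.5746, 0.0526, 0.115 ])] wires [array([0.5715, 0.1769, 0.1   ]), array([0.5748, 0.0235, 0.1   ])]
scene bar [array([0.5727, 0.1433, 0.115 ]), array([0.5788, 0.056 , 0.115 ])]
tab tip [0.44448961 0.09505663 0.02      ] [0.45036842 0.09985896 0.02      ] truffle [0.57321779 0.09588416 0.034     ]
rim L R T B [array([0.5748, 0.1737, 0.031 ]), array([0.5755, 0.0217, 0.031 ]), array([0.652 , 0.0988, 0.031 ]), array([0.4985, 0.0987, 0.031 ])]
bun7 [0.4980094  0.21691097 0.055     ]
```

>>> {"method": "arm_command", "body": {"moves": [[1,[0.3,-0.3,-0.5],-0.02],[1,[0.6,-0.6,-0.5],-0.04],[1,[1,-1,-0.5],-0.05],[-1,[1,-1,-0.5],-0.05],[-1,[1,-1,-0.5],-0.05],[-1,[1,-1,-0.5],-0.05]]}}

```text
time: 1.9
tool_pos: [0.2567, -0.4253, 0.2972]
tool_rot: [0.001, 0.963, 0.27, 0.001]
contact_force: [-1.1, -0.0, 0.8]
gripper_width: 0.599
grasp_force: 0.0
```

>>> {"method": "arm_command", "body": {"moves": [[-1,[1,-0.6,0],0],[-1,[1,-0.6,0],0],[-1,[1,-0.6,0],0],[-1,[1,-0.6,0],0],[-1,[1,-0.6,0],0],[-1,[1,-0.6,0],0]]}}

```text
time: 2.4
tool_pos: [0.3376, -0.2712, 0.2963]
tool_rot: [0.001, 0.962, 0.272, 0.0]
contact_force: [-0.3, -0.5, -0.7]
gripper_width: -0.001
grasp_force: 0.0
```

>>> {"method": "arm_command", "body": {"moves": [[-1,[1,-0.8,0],0],[-1,[1,-0.8,0],0],[-1,[1,-0.8,0],0],[-1,[1,-0.8,0],0],[-1,[1,-0.8,0],0],[-1,[1,-0.8,0],0]]}}

```text
time: 2.9
tool_pos: [0.4034, -0.0904, 0.2959]
tool_rot: [-0.0, 0.962, 0.272, 0.0]
contact_force: [-0.0, 0.1, -0.0]
gripper_width: -0.001
grasp_force: 0.0
```

>>> {"method": "arm_command", "body": {"moves": [[-1,[1,-1,0],0],[-1,[1,-1,0],0],[-1,[1,-1,0],0],[-1,[1,-1,0],0],[-1,[1,-1,0],0],[-1,[1,-1,0],0],[-1,[1,-1,0],0]]}}

```text
time: 3.48
tool_pos: [0.4534, 0.1137, 0.2954]
tool_rot: [0.0, 0.963, 0.271, -0.001]
contact_force: [-0.1, -0.6, -0.4]
gripper_width: 0.001
grasp_force: 0.0
```

```bash
cat > go.py <<'E'
from h import *
def rel(P,yaw,frm=None):
    """shift/turn in units from pose frm=(pos,yaw) (default current) to P,yaw"""
    if frm is None:
        s=manip.state();q=s['tool_rot'];frm=(np.array(s['tool_pos']),2*np.arctan2(q[2],q[1]))
    p0,y0=frm;d=np.array(P)-p0
    ux=np.array([np.cos(y0),np.sin(y0),0]);uy=np.array([np.sin(y0),-np.cos(y0),0])
    t=-((yaw-y0+np.pi)%(2*np.pi)-np.pi)/(2*np.pi)
    return np.round([d@ux/.15,d@uy/.15,-d[2]/.15],3).tolist(),round(t,4)
def back(th,ti,sy,gap,z,ax=(.505,.3635)):
    """tool point behind top back edge at slab y=sy, gap beyond contact (tool x along ex, half 11mm)"""
    ex=np.array([np.cos(th),np.sin(th),0]);ey=np.array([-ex[1],ex[0],0])
    r=-.02-.0085*np.cos(ti)+.062*np.sin(ti)
    P=np.array([*ax,0])+(r+.011+gap)*ex+sy*ey; P[2]=z; return P
E
python3 - <<'E'
from go import *
s=manip.state();q=s['tool_rot'];f=(np.array(s['tool_pos']),2*np.arctan2(q[2],q[1]))
p1=back(1.1735,.52,.075,.03,.295);print(p1,rel(p1,1.1735))
# arc from pose at start of push
st=(back(1.1735,.52,.075,.03,.19),1.1735)
for th,g in((1.1735,.015),(1.1735,0),(1.25,0),(1.35,0),(1.45,0),(1.55,0),(1.65,0),(1.75,0),(1.8,0)): print(th,rel(back(th,.52,.075,g,.19),th,st))
E
```

```text
[0.45303291 0.43348897 0.295     ] ([1.109, -1.821, 0.003], np.float64(-0.0995))
1.1735 ([-0.1, 0.0, -0.0], -0.0)
1.1735 ([-0.2, 0.0, -0.0], -0.0)
1.25 ([-0.238, -0.006, -0.0], -0.0122)
1.35 ([-0.289, -0.009, -0.0], -0.0281)
1.45 ([-0.34, -0.007, -0.0], -0.044)
1.55 ([-0.391, -0.0, -0.0], -0.0599)
1.65 ([-0.44, 0.012, -0.0], -0.0758)
1.75 ([-0.488, 0.028, -0.0], -0.0918)
1.8 ([-0.511, 0.039, -0.0], -0.0997)
```

>>> {"method": "arm_command", "body": {"moves": [[-1,[0.6,-1,0],0],[-1,[0.6,-1,0],0],[-1,[0.6,-1,0],0],[-1,[0.6,-1,0],0],[-1,[0.6,-1,0],0],[-1,[0.6,-1,0],0]]}}

```text
time: 3.98
tool_pos: [0.4526, 0.2881, 0.2953]
tool_rot: [0.0, 0.963, 0.27, -0.0]
contact_force: [-0.2, -0.5, 0.2]
gripper_width: -0.001
grasp_force: 0.0
```

>>> {"method": "arm_command", "body": {"moves": [[-1,[0.5,-0.82,0],-0.1],[-1,[0.5,-0.82,0],-0.1],[-1,[0.5,-0.82,0],-0.1],[-1,[0.5,-0.82,0],-0.1],[-1,[0.5,-0.82,0],-0.1],[-1,[0.5,-0.82,0],-0.1],[-1,[0.5,-0.82,0],-0.1]]}}

```text
time: 4.57
tool_pos: [0.4537, 0.43, 0.2958]
tool_rot: [0.001, 0.834, 0.551, -0.0]
contact_force: [0.4, -0.1, 0.4]
gripper_width: -0.001
grasp_force: 0.0
```

Run:
```python
from go import *
print(manip.state()['tool_pos'],rel(back(1.1735,.52,.075,.03,.19),1.1735))
a=grab('scene')['frame'];b=grab('top')['frame']
x=np.hstack([cv2.resize(i,None,fx=2,fy=2,interpolation=cv2.INTER_CUBIC) for i in (a[110:300,60:260],b[150:340,90:290])])
cv2.imwrite('pics/c3.png',x[:,:,::-1])
```

```text
[0.45365497 0.43001312 0.2957811 ] ([0.02, -0.013, 0.705], np.float64(-0.0009))
```

View pics/c3.png

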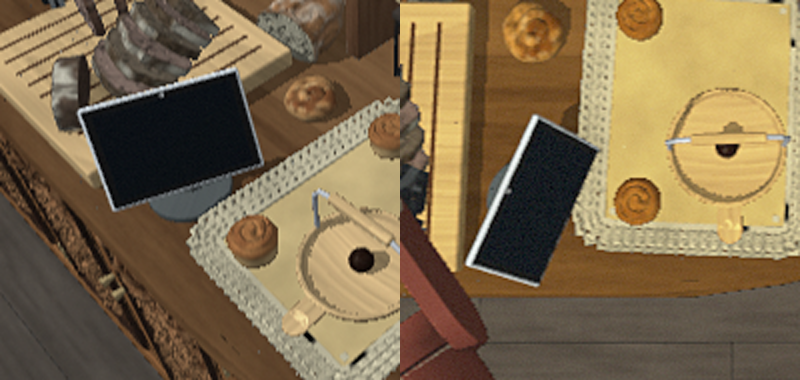

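The crops show the tablet unmoved and the wrist (red) behind its near end; the way down is clear. I'll go down behind the near end.

>>> {"method": "arm_command", "body": {"moves": [[-1,[0.02,0,0.25],0],[-1,[0.02,0,0.5],0],[-1,[0.02,0,0.7],0],[-1,[0.02,0,0.7],0],[-1,[0.02,0,0.7],0]]}}

```text
time: 5.08
tool_pos: [0.4527, 0.4334, 0.1891]
tool_rot: [0.0, 0.833, 0.553, -0.002]
contact_force: [-0.2, -0.6, 1.5]
gripper_width: 0.001
grasp_force: 0.0
```

>>> {"method": "arm_command", "body": {"moves": [[-1,[-0.1,0,0],0],[-1,[-0.2,0,0],0],[-1,[-0.24,0,0],-0.012],[-1,[-0.265,0,0],-0.02],[-1,[-0.29,0,0],-0.028],[-1,[-0.315,0,0],-0.036],[-1,[-0.34,0,0],-0.044],[-1,[-0.365,0,0],-0.052],[-1,[-0.39,0,0],-0.06],[-1,[-0.39,0,0],-0.06],[-1,[-0.39,0,0],-0.06]]}}

```text
time: 6.0
tool_pos: [0.4321, 0.3818, 0.1943]
tool_rot: [0.0, 0.715, 0.699, 0.003]
contact_force: [0.6, 0.9, -0.8]
gripper_width: 0.003
grasp_force: 0.0
```

Run:
```python
from go import *
a=grab('scene');b=grab('top');P=manip.state()['tool_pos']
print(P,proj(a,P),proj(b,P))
x=np.hstack([cv2.resize(i,None,fx=2.6,fy=2.6,interpolation=cv2.INTER_CUBIC) for i in (a['frame'][110:300,70:220],b['frame'][170:360,90:240])])
cv2.imwrite('pics/c4.png',x[:,:,::-1])
```

```text
[0.43154066 0.38173269 0.19289683] [107.13726072 165.24658599] [131.84627609 276.07698617]
```

View pics/c4.png

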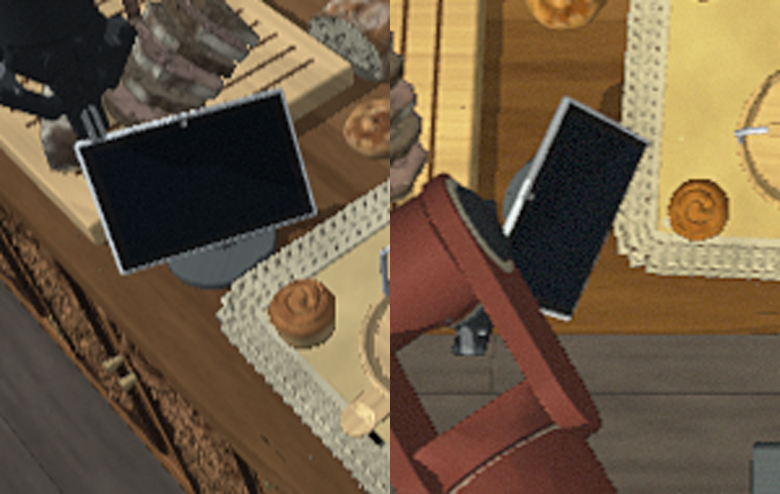

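Run:
```python
from fit import *
a=grab('scene','s2.png');b=grab('top','t2.png');o=cv2.imread('pics/s1.png');n=cv2.imread('pics/s2.png')
ot=cv2.imread('pics/t1.png');nt=cv2.imread('pics/t2.png')
# template shifts of the bottom/right corners
for nm,A,B,pts in(('s',o,n,[(178,145),(191,192),(117,216),(100,165)]),('t',ot,nt,[(157,207),(189,225),(159,293)])):
    for x,y in pts:
        w=9;t=A[y-w:y+w,x-w:x+w];R=cv2.matchTemplate(B[y-25:y+25,x-25:x+25],t,cv2.TM_CCOEFF_NORMED);_,m,_,l=cv2.minMaxLoc(R);print(nm,(x,y),l[0]+w-25,l[1]+w-25,round(m,2))
print(manip.state())
for q in([.505,.3635,1.1735,.52],[.505,.3635,1.45,.52],[.505,.3635,1.1735,.2]):
    print(proj(a,tab_pts(q)[0][0]).round(),[proj(a,X).round().tolist() for X in tab_pts(q)[0]],[proj(b,X).round().tolist() for X in tab_pts(q)[0]])
for k in(.19,.165):print(proj(a,[.4318,.382,k]))
```

```text
s (178, 145) 0 0 0.97
s (191, 192) 0 0 1.0
s (117, 216) 0 0 1.0
s (100, 165) 0 0 0.74
t (157, 207) 0 0 0.95
t (189, 225) 0 0 1.0
t (159, 293) 0 0 0.95
{'time': 6.2, 'joint_pos': array([ 5.95329192e-01, -4.54869657e-02,  1.76022875e+00,  7.95792464e-06,
        1.42542972e+00,  6.15661671e-01]), 'joint_vel': array([ 0.00123936,  0.00634823,  0.00842585,  0.00051645, -0.00238466,
       -0.00364553]), 'joint_efforts': array([-5.19765134e-02, -3.48359907e+01, -3.67531121e+01, -2.17998633e-03,
       -4.68772123e-03,  6.56399585e-03]), 'tool_pos': array([0.4310629 , 0.3815798 , 0.19175953]), 'tool_rot': array([1.23271562e-04, 7.14258955e-01, 6.99881161e-01, 6.99808792e-04]), 'contact_force': array([-1.1047185 ,  0.20670841, -0.10152709]), 'ft_torque': array([0.02462316, 0.01541976, 0.05062987]), 'grasp_force': 0.0, 'gripper_width': -0.0037761257897768255}
[179. 143.] [[179.0, 143.0], [97.0, 165.0], [192.0, 192.0], [116.0, 216.0]] [[160.0, 207.0], [124.0, 283.0], [190.0, 223.0], [159.0, 293.0]]
[175. 137.] [[175.0, 137.0], [101.0, 172.0], [194.0, 183.0], [127.0, 220.0]] [[149.0, 204.0], [136.0, 286.0], [182.0, 214.0], [171.0, 288.0]]
[181. 148.] [[181.0, 148.0], [98.0, 171.0], [191.0, 191.0], [116.0, 213.0]] [[168.0, 210.0], [133.0, 287.0], [184.0, 221.0], [153.0, 290.0]]
[107.54972623 166.02091635]
[110.70292846 173.51771896]
```

Run:
```python
from go import *
n=cv2.imread('pics/s2.png');t=cv2.imread('pics/t2.png')
cv2.imwrite('pics/c5.png',np.hstack([cv2.resize(n[130:190,75:135],(400,400),interpolation=cv2.INTER_NEAREST),cv2.resize(t[240:300,95:155],(400,400),interpolation=cv2.INTER_NEAREST)]))
```

```text
(no output)
```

View pics/c5.png

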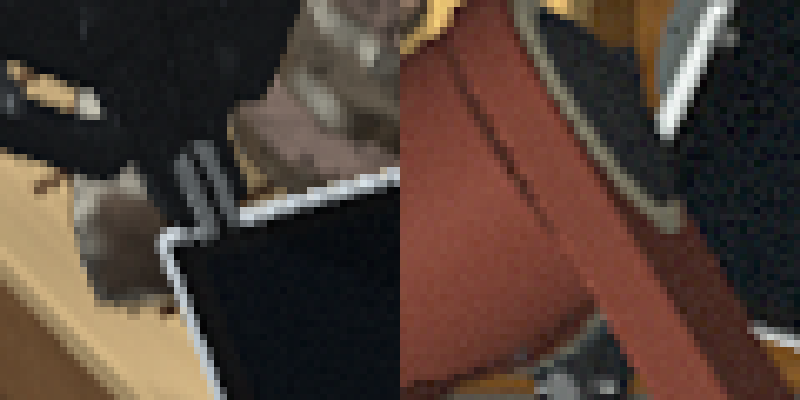

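>>> {"method": "arm_command", "body": {"moves": [[-1,[-0.03,0,0],0],[-1,[-0.06,0,0],0],[-1,[-0.09,0,0],0],[-1,[-0.12,0,0],0],[-1,[-0.12,0,0],0]]}}

```text
time: 6.62
tool_pos: [0.4302, 0.3624, 0.1907]
tool_rot: [0.0, 0.714, 0.7, -0.0]
contact_force: [0.0, 0.1, -1.0]
gripper_width: 0.002
grasp_force: 0.0
```

```bash
cat > trk.py <<'E'
from fit import *
from scipy.optimize import least_squares
def track():
    """model-based: shift of visible corners vs s1/t1 via edge-line fits, then refit th,ti"""
    a=grab('scene');b=grab('top')
    out=[]
    for p in(a,b):
        g=p['frame'].max(2); m=(g<45).astype(np.uint8)
        x0,y0=(85,125) if p is a else (105,190); m=m[y0:y0+110,x0:x0+115]
        m=cv2.morphologyEx(m,cv2.MORPH_OPEN,np.ones((5,5)))
        k,l,s,c=cv2.connectedComponentsWithStats(m)
        # component closest to previous centre
        i=1+np.argmax(s[1:,4]); cs=max(cv2.findContours((l==i).astype(np.uint8),0,1)[0],key=cv2.contourArea)
        q=cv2.boxPoints(cv2.minAreaRect(cs)); qq=cv2.approxPolyDP(cv2.convexHull(cs),4,True)[:,0]+[x0,y0]
        out.append((p,qq,s[i,4])); print(qq.tolist(),s[i,4])
    return out
if __name__=='__main__':
    track(); grab('scene','s3.png');grab('top','t3.png')
    o=cv2.imread('pics/s1.png');n=cv2.imread('pics/s3.png');ot=cv2.imread('pics/t1.png');nt=cv2.imread('pics/t3.png')
    for nm,A,B,pts in(('s',o,n,[(178,145),(191,192),(117,216),(100,165)]),('t',ot,nt,[(157,207),(189,225),(159,293)])):
        for x,y in pts:
            w=9;t=A[y-w:y+w,x-w:x+w];R=cv2.matchTemplate(B[y-30:y+30,x-30:x+30],t,cv2.TM_CCOEFF_NORMED);_,m,_,l=cv2.minMaxLoc(R);print(nm,(x,y),l[0]+w-30,l[1]+w-30,round(m,2))
E
python3 trk.py
```

```text
[[177, 148], [188, 191], [117, 212], [102, 166]] 3671
[[163, 212], [186, 224], [156, 286], [132, 248]] 2094
s (178, 145) 0 0 0.99
s (191, 192) 0 0 1.0
s (117, 216) 0 0 1.0
s (100, 165) 0 0 0.53
t (157, 207) 0 0 0.98
t (189, 225) 0 0 1.0
t (159, 293) 2 -3 0.43
```

Run:
```python
from go import *
n=cv2.imread('pics/s3.png');t=cv2.imread('pics/t3.png')
cv2.imwrite('pics/c6.png',np.hstack([cv2.resize(n[120:220,75:195],(480,400),interpolation=cv2.INTER_CUBIC),cv2.resize(t[240:300,95:143],(320,400),interpolation=cv2.INTER_CUBIC)]))
```

```text
(no output)
```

View pics/c6.png

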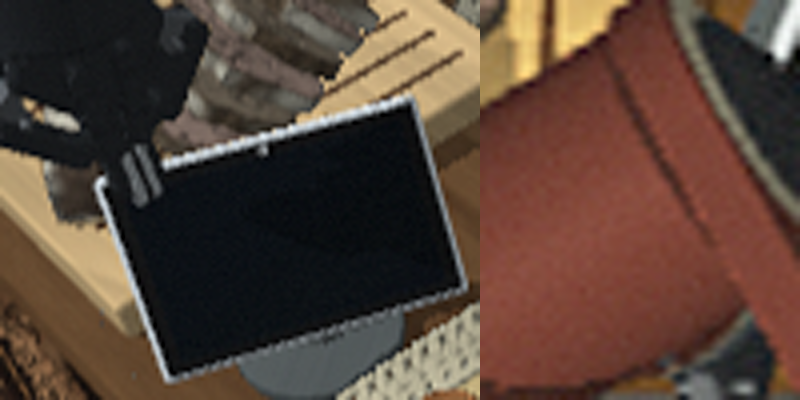

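Run:
```python
from fit import *
a=grab('scene');b=grab('top')
T=lambda x,y:np.array([x/4+110,y/4+180]);S=lambda x,y:np.array([x/3.7+90,y/3.7+130])
ot=[T(190,110),T(56,408),T(318,180),T(196,452)]
os=[S(327,57),S(38,130),S(375,230),S(100,317)]
P=lambda p:np.array([[p['fx'],0,p['cx']],[0,p['fy'],p['cy']],[0,0,1]])@np.c_[p['R'],p['t']]
X=cv2.triangulatePoints(P(a),P(b),np.array(os).T,np.array(ot).T);X=(X[:3]/X[3]).T
print(X.round(3));d=lambda i,j:round(float(np.linalg.norm(X[i]-X[j])),3)
print(d(0,1),d(2,3),d(0,2),d(1,3))
for x,u,v in zip(X,os,ot): print((proj(a,x)-u).round(1),(proj(b,x)-v).round(1))
# foot: scene crop c2 lower edge etc
print('foot top view left',onz(b,*T(95,270),.005),'scene foot bottom',onz(a,*S(215,335),.005), onz(a,*S(318,260),.005),onz(a,*S(165,305),.005))
```

```text
[[0.592 0.331 0.181]
 [0.42  0.4   0.188]
 [0.562 0.264 0.084]
 [0.392 0.337 0.081]]
0.186 0.185 0.122 0.127
[-0.5  0.1] [ 0.2 -0.3]
[-1.2  0.4] [ 0.2 -0.7]
[-0.7  0.2] [ 0.2 -0.4]
[-0.6  0.2] [ 0.1 -0.3]
foot top view left [0.50918469 0.42067925 0.005     ] scene foot bottom [0.45762556 0.32690343 0.005     ] [0.55186169 0.32893617 0.005     ] [0.44804476 0.37485048 0.005     ]
```

Run:
```python
from go import *
print(manip.tcp_to_tips)
a=grab('scene');s=manip.state();P=s['tool_pos'];print(P)
for d in(-.02,-.013,0,.006,.025):print(d,proj(a,P-[0,0,d]).round(1))
c=a['frame'][150:190,90:130].astype(float);c=np.clip(c*5,0,255).astype(np.uint8)
cv2.imwrite('pics/c7.png',cv2.resize(c[:,:,::-1],(600,600),interpolation=cv2.INTER_NEAREST))
```

```text
0.025
[0.43023162 0.36343164 0.19084111]
-0.02 [108.7 164. ]
-0.013 [109.6 166.2]
0 [111.3 170.3]
0.006 [112.  172.1]
0.025 [114.4 177.7]
```

View pics/c7.png

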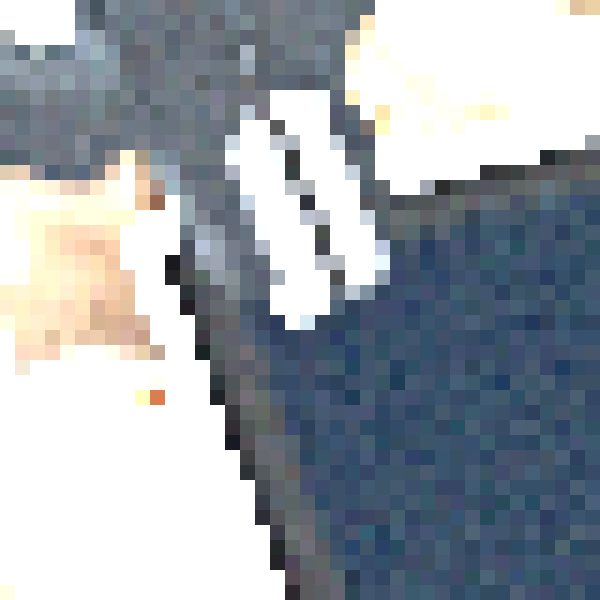

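The crops show that the pads (px 104–112, rows 156–171) now stand in front of the screen: the shut fingertips end about level with the TCP and passed just over the top edge. The tablet hasn't moved. I'll go back behind it and work about 25 mm lower.

Run:
```python
from go import *
ax=(.504,.361)
s=manip.state();q=s['tool_rot'];y0=2*np.arctan2(q[2],q[1]);P=np.array(s['tool_pos']);print(y0)
up=P+[0,0,.045]
b1=back(1.18,.6,.075,.035,up[2],ax);print(b1,rel(b1,1.18))
st=(back(1.18,.6,.075,.035,.163,ax),1.18)
for th,g in((1.18,.015),(1.18,0),(1.3,0),(1.4,0),(1.5,0),(1.6,0),(1.7,0),(1.8,0),(1.835,0)): print(th,rel(back(th,.6,.075,g,.163,ax),th,st))
```

```text
1.551476011289945
[0.45522163 0.43949113 0.23584111] ([0.51, 0.157, -0.3], np.float64(0.0591))
1.18 ([-0.133, 0.0, -0.0], -0.0)
1.18 ([-0.233, 0.0, -0.0], -0.0)
1.3 ([-0.294, -0.012, -0.0], -0.0191)
1.4 ([-0.345, -0.016, -0.0], -0.035)
1.5 ([-0.397, -0.014, -0.0], -0.0509)
1.6 ([-0.448, -0.008, -0.0], -0.0668)
1.7 ([-0.499, 0.003, -0.0], -0.0828)
1.8 ([-0.547, 0.019, -0.0], -0.0987)
1.835 ([-0.564, 0.026, -0.0], -0.1042)
```

>>> {"method": "arm_command", "body": {"moves": [[-1,[0,0,-0.2],0],[-1,[0,0,-0.3],0],[-1,[0,0,-0.3],0],[-1,[0.25,0.08,-0.3],0.03],[-1,[0.5,0.15,-0.3],0.06],[-1,[0.5,0.15,-0.3],0.06],[-1,[0.5,0.15,-0.3],0.06],[-1,[0.5,0.15,-0.1],0.06],[-1,[0.5,0.15,0.1],0.06],[-1,[0.5,0.15,0.19],0.06],[-1,[0.5,0.15,0.19],0.06]]}}

```text
time: 7.88
tool_pos: [0.4516, 0.4354, 0.157]
tool_rot: [0.0, 0.832, 0.555, -0.005]
contact_force: [-0.5, 0.2, -0.3]
gripper_width: -0.001
grasp_force: 0.0
```

>>> {"method": "arm_command", "body": {"moves": [[-1,[-0.13,0,0],0],[-1,[-0.23,0,0],0],[-1,[-0.26,0,0],-0.01],[-1,[-0.29,-0.01,0],-0.019],[-1,[-0.32,-0.01,0],-0.027],[-1,[-0.345,-0.015,0],-0.035],[-1,[-0.345,-0.015,0],-0.035]]}}

```text
time: 8.47
tool_pos: [0.4329, 0.391, 0.1646]
tool_rot: [0.0, 0.766, 0.643, 0.002]
contact_force: [0.5, 1.1, 0.1]
gripper_width: -0.0
grasp_force: 0.3
```

```bash
python3 trk.py
```

```text
[[174, 143], [190, 183], [127, 215], [107, 172]] 3560
[[150, 208], [179, 216], [169, 285], [145, 284], [139, 275]] 2374
s (178, 145) -3 -7 0.7
s (191, 192) 4 -3 0.8
s (117, 216) 9 3 0.88
s (100, 165) 3 6 0.5
t (157, 207) -8 -3 0.84
t (189, 225) -6 -7 0.84
t (159, 293) 10 -4 0.79
```

Run:
```python
from go import *
ax=(.504,.361)
st=(back(1.4,.6,.075,0,.163,ax),1.4)
for th in(1.5,1.6,1.7,1.8,1.835): print(th,rel(back(th,.6,.075,0,.163,ax),th,st))
```

```text
1.5 ([-0.051, -0.01, -0.0], -0.0159)
1.6 ([-0.102, -0.015, -0.0], -0.0318)
1.7 ([-0.153, -0.015, -0.0], -0.0477)
1.8 ([-0.205, -0.01, -0.0], -0.0637)
1.835 ([-0.222, -0.007, -0.0], -0.0692)
```

>>> {"method": "arm_command", "body": {"moves": [[-1,[-0.025,-0.005,0],-0.008],[-1,[-0.05,-0.01,0],-0.016],[-1,[-0.075,-0.012,0],-0.024],[-1,[-0.1,-0.015,0],-0.032],[-1,[-0.125,-0.015,0],-0.04],[-1,[-0.15,-0.015,0],-0.048],[-1,[-0.175,-0.012,0],-0.056],[-1,[-0.2,-0.01,0],-0.062],[-1,[-0.21,-0.01,0],-0.065],[-1,[-0.21,-0.01,0],-0.065]]}}

```text
time: 9.5
tool_pos: [0.4254, 0.3604, 0.1628]
tool_rot: [0.0, 0.621, 0.784, 0.0]
contact_force: [0.5, 2.3, 0.8]
gripper_width: -0.001
grasp_force: 0.5
```

>>> {"method": "arm_command", "body": {"moves": [[-1,[0.2,0,0],0],[-1,[0.2,0,0],0],[-1,[0.2,0,-0.3],0],[-1,[0.2,0,-0.5],0],[-1,[0.2,0,-0.5],0]]}}

```text
time: 9.92
tool_pos: [0.421, 0.3915, 0.2458]
tool_rot: [0.002, 0.621, 0.784, 0.006]
contact_force: [0.7, 0.7, 1.0]
gripper_width: -0.002
grasp_force: 0.0
```

Run:
```python
from go import *
a=grab('scene','s4.png')['frame'];b=grab('top','t4.png')['frame']
x=np.hstack([cv2.resize(i,None,fx=4,fy=4,interpolation=cv2.INTER_CUBIC) for i in (a[125:230,98:198],b[195:300,110:210])])
cv2.imwrite('pics/c8.png',x[:,:,::-1])
```

```text
(no output)
```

View pics/c8.png

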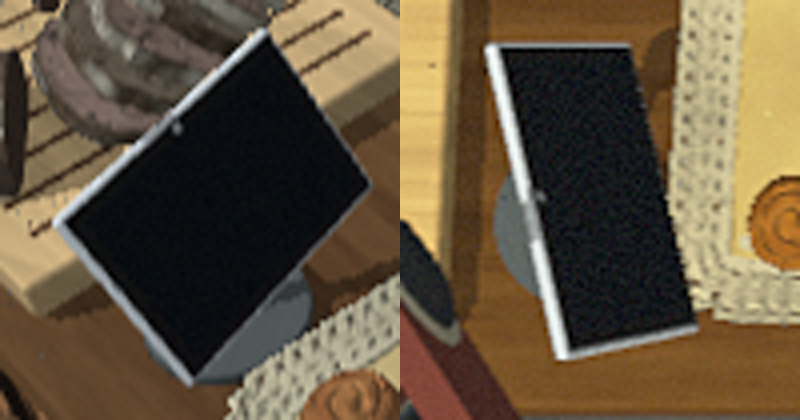

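The tablet turned: its top edge now runs (164,132)–(112,180) in the scene and (132,206)–(150,284) in the top view. I'll fit its pose, with back corners for the top edge because the outer border of the white strip is the back edge.

```bash
cat > fit2.py <<'E'
from h import *
from scipy.optimize import least_squares
def pts(q):
    x,y,th,ti=q
    ex=np.array([np.cos(th),np.sin(th),0]);ez=np.array([0,0,1.]);ey=np.cross(ez,ex)
    h=np.array([x,y,.104])-.02*ex+.024*ez
    sx=np.cos(ti)*ex-np.sin(ti)*ez; sz=np.cos(ti)*ez+np.sin(ti)*ex
    f=lambda a,b,c:h+a*sx+b*ey+c*sz
    return [f(-.0085,-.095,.065),f(-.0085,.095,.065),f(-.0175,-.095,-.065),f(-.0175,.095,-.065)]
E
python3 - <<'E'
from fit2 import *
a=grab('scene');b=grab('top')
T=lambda x,y:np.array([x/4+110,y/4+180]);S=lambda x,y:np.array([x/3.7+90,y/3.7+130])
o1=[(b,[T(190,110),T(56,408),T(318,180),T(196,452)]),(a,[S(327,57),S(38,130),S(375,230),S(100,317)])]
o2=[(b,[(132.5,206.2),(150.5,284.5),(168,206),(184.2,276.2)]),(a,[(164.5,132.5),(112.2,180.5),(190.7,171),(146,221.2)])]
def res(o,q): return np.concatenate([proj(p,X)-u for p,us in o for X,u in zip(pts(q),us)])
f=lambda v:np.r_[res(o1,v[:4]),res(o2,np.r_[v[:2],v[4:]])]
s=least_squares(f,[.505,.36,1.18,.5,1.8,.5],loss='soft_l1');v=s.x
print(v.round(4),f(v).reshape(-1,2).round(1).tolist())
D=np.array([.574,.099]);d=D-v[:2];print('want th',np.arctan2(d[1],d[0])+np.pi,'lateral',d@[-np.sin(v[4]),np.cos(v[4])],np.hypot(*d))
E
```

```text
[0.5046 0.3617 1.177  0.4772 1.8409 0.4645] [[1.1, -1.2], [-0.3, 0.2], [0.2, -2.0], [-0.2, -0.3], [0.2, -1.9], [-2.4, 0.1], [0.8, 0.5], [-0.6, 0.5], [-0.1, -1.2], [0.6, 0.0], [-1.0, -0.8], [0.6, 0.9], [-0.5, -1.1], [-1.5, 0.1], [0.4, 0.5], [-0.6, 0.9]]
want th 1.8289484206010962 lateral 0.003241174603648922 0.27170570916852715
```

```bash
cat > meas.py <<'E'
from h import *
from scipy.optimize import least_squares
import json,sys
def quad():
    out=[]
    for n,(x0,x1,y0,y1) in(('scene',(95,205,120,235)),('top',(118,200,196,300))):
        p=grab(n);m=(p['frame'].max(2)<45).astype(np.uint8)[y0:y1,x0:x1]
        m=cv2.morphologyEx(m,cv2.MORPH_OPEN,np.ones((5,5)));k,l,s,c=cv2.connectedComponentsWithStats(m)
        # component at the region centre-ish
        i=1+np.argmax(s[1:,4]);cs=max(cv2.findContours((l==i).astype(np.uint8),0,1)[0],key=cv2.contourArea)
        h=cv2.convexHull(cs)
        for e in np.arange(2,12,.5):
            q=cv2.approxPolyDP(h,e,True)[:,0]+[x0,y0]
            if len(q)==4:break
        print(n,q.tolist(),s[i,4]);out.append((p,q))
    return out
def spts(th,ti,hw,hh,ax=(.5046,.3617)):
    ex=np.array([np.cos(th),np.sin(th),0]);ez=np.array([0,0,1.]);ey=np.cross(ez,ex)
    h=np.array([*ax,.104])-.02*ex+.024*ez
    sx=np.cos(ti)*ex-np.sin(ti)*ez; sz=np.cos(ti)*ez+np.sin(ti)*ex
    return [h-.0175*sx+b*hw*ey+c*hh*sz for b in(-1,1) for c in(1,-1)]
def fit(obs,th0,ti0,hw=.089,hh=.059):
    def res(v):
        r=[]
        for p,q in obs:
            for X in spts(v[0],v[1],hw,hh):
                u=proj(p,X);d=q-u;r.append(d[np.argmin((d**2).sum(1))])
        return np.ravel(r)
    s=least_squares(res,[th0,ti0],loss='soft_l1',diff_step=1e-3);print('th,ti',s.x.round(3),'rms',np.sqrt((res(s.x)**2).mean()).round(2));return s.x
if __name__=='__main__':
    o=quad();fit(o,1.84,float(sys.argv[1]));fit(o[:1],1.84,float(sys.argv[1]));fit(o[1:],1.84,float(sys.argv[1]))
E
python3 meas.py .46
python3 - <<'E'
from go import *
ex=np.array([np.cos(1.84),np.sin(1.84),0]);A=np.array([.5046,.3617,0])
print(rel(A+.05*ex+[0,0,.2458],1.84))
st=(A+.05*ex+[0,0,.175],1.84)
for r in(.02,.01,.006,.003):print(r,rel(A+r*ex+[0,0,.175],1.84,st))
E
```

```text
scene [[166, 137], [187, 173], [144, 216], [117, 178]] 3087
top [[136, 207], [166, 207], [182, 275], [152, 280]] 2288
th,ti [1.829 0.477] rms 1.61
th,ti [1.818 0.417] rms 1.82
th,ti [1.834 0.528] rms 1.02
([0.024, 0.511, -0.07], np.float64(-0.006))
0.02 ([-0.2, 0.0, -0.0], -0.0)
0.01 ([-0.267, 0.0, -0.0], -0.0)
0.006 ([-0.293, 0.0, -0.0], -0.0)
0.003 ([-0.313, -0.0, -0.0], -0.0)
```

>>> {"method": "arm_command", "body": {"moves": [[-1,[0.02,0.25,-0.07],-0.006],[-1,[0.02,0.51,-0.07],-0.006],[-1,[0.02,0.51,-0.07],-0.006],[-1,[0.02,0.51,0.15],-0.006],[-1,[0.02,0.51,0.4],-0.006],[-1,[0.02,0.51,0.4],-0.006],[-1,[0.02,0.51,0.4],-0.006]]}}

```text
time: 10.8
tool_pos: [0.4897, 0.4084, 0.1731]
tool_rot: [-0.001, 0.606, 0.796, -0.004]
contact_force: [0.1, 0.1, 1.1]
gripper_width: 0.001
grasp_force: 0.0
```

>>> {"method": "arm_command", "body": {"moves": [[-1,[-0.15,0,0],0],[-1,[-0.2,0,0],0],[-1,[-0.23,0,0],0],[-1,[-0.26,0,0],0],[-1,[-0.29,0,0],0],[-1,[-0.29,0,0],0],[-1,[-0.29,0,0],0]]}}

```text
time: 11.38
tool_pos: [0.5045, 0.3697, 0.181]
tool_rot: [0.0, 0.606, 0.796, 0.003]
contact_force: [-2.1, 2.5, 6.0]
gripper_width: 0.005
grasp_force: 3.6
```

```bash
python3 meas.py .4; python3 -c "
from go import *
print(manip.state()['tool_pos'],(manip.state()['tool_pos'][:2]-np.array([.5046,.3617]))@[np.cos(1.84),np.sin(1.84)])"
```

```text
scene [[167, 137], [187, 173], [143, 215], [118, 179]] 2978
top [[137, 207], [165, 208], [181, 275], [168, 274]] 1545
th,ti [1.845 0.373] rms 3.38
th,ti [1.813 0.363] rms 1.85
th,ti [1.977 0.202] rms 3.4
[0.50449513 0.36973094 0.18103326] 0.007769582315558265
```

>>> {"method": "arm_command", "body": {"moves": [[-1,[-0.02,0,0],0],[-1,[-0.04,0,0],0],[-1,[-0.055,0,0],0],[-1,[-0.055,0,0],0],[-1,[-0.055,0,0],0],[-1,[0.1,0,0],0],[-1,[0.2,0,0],0],[-1,[0.2,0,0],0],[-1,[0.2,0,-0.25],0],[-1,[0.2,0,-0.45],0],[-1,[0.2,-0.4,-0.45],0],[-1,[0.2,-0.5,-0.45],0],[-1,[0.2,-0.5,-0.45],0]]}}

```text
time: 12.57
tool_pos: [0.4188, 0.3757, 0.2439]
tool_rot: [-0.001, 0.605, 0.796, -0.002]
contact_force: [-0.5, 0.9, -0.4]
gripper_width: 0.001
grasp_force: 0.0
```

```bash
python3 meas.py .3
```

```text
scene [[169, 138], [186, 173], [142, 216], [120, 180]] 2810
top [[141, 207], [164, 209], [179, 276], [157, 279]] 1721
th,ti [1.822 0.311] rms 1.37
th,ti [1.816 0.272] rms 1.59
th,ti [1.826 0.337] rms 0.97
```

Run:
```python
from meas import *
a=grab('scene');b=grab('top')
M=[([[166,137],[187,173],[144,216],[117,178]],[[136,207],[166,207],[182,275],[152,280]]),([[169,138],[186,173],[142,216],[120,180]],[[141,207],[164,209],[179,276],[157,279]])]
# order in spts: far-top, far-bottom, near-top, near-bottom ; quads list: far-top, far-bot, near-bot, near-top
def f(v,bias):
    ax=v[:2];r=[]
    for k,(s,t) in enumerate(M):
        P=spts(v[2],v[3+k],v[5],v[6],ax)
        for p,q,o in((a,s,v[7:9]*bias),(b,t,v[9:11]*bias)):
            for X,u in zip([P[0],P[1],P[3],P[2]],q): r.append(proj(p,X)-u+o)
    r=np.ravel(r);pr=[(v[0]-.5046)/.003,(v[1]-.3617)/.003,*(v[7:]/1.0)]
    return np.r_[r,pr]
for bias in(0,1):
    s=least_squares(f,[.5046,.3617,1.83,.45,.3,.089,.059,0,0,0,0],args=(bias,));J=s.jac;C=np.linalg.pinv(J.T@J)
    print(s.x.round(4),np.sqrt(2*s.cost/32).round(2),np.sqrt(np.diag(C))[3:5].round(3))
```

```text
[0.5051 0.3642 1.811  0.5042 0.3263 0.0857 0.057  0.     0.     0.
 0.    ] 0.89 [0.026 0.022]
[ 0.5054  0.364   1.8108  0.5063  0.3281  0.0857  0.0569 -0.0741  0.278
 -0.2041  0.0928] 0.88 [0.026 0.022]
```

Run:
```python
from go import *
ex=np.array([np.cos(1.84),np.sin(1.84),0]);A=np.array([.5046,.3617,0])
for r in(.03,-.0005,-.005):print(rel(A+r*ex+[0,0,.178],1.835))
```

```text
([-0.042, 0.493, 0.446], np.float64(0.0008))
([-0.245, 0.493, 0.446], np.float64(0.0008))
([-0.275, 0.493, 0.446], np.float64(0.0008))
```

>>> {"method": "arm_command", "body": {"moves": [[-1,[0,0.25,0],0],[-1,[0,0.5,0],0],[-1,[0,0.5,0],0],[-1,[0,0.5,0.25],0],[-1,[0,0.5,0.45],0],[-1,[0,0.5,0.45],0],[-1,[-0.15,0.5,0.45],0],[-1,[-0.23,0.5,0.45],0],[-1,[-0.26,0.5,0.45],0],[-1,[-0.282,0.5,0.45],0],[-1,[-0.282,0.5,0.45],0],[-1,[-0.282,0.5,0.45],0],[-1,[-0.1,0.5,0.45],0],[-1,[0,0.5,0.45],0],[-1,[0,0.5,0.45],0],[-1,[0,0.5,0.2],0],[-1,[0,0.5,0],0],[-1,[0,0.25,0],0],[-1,[0,0,0],0],[-1,[0,0,0],0]]}}

```text
time: 14.43
tool_pos: [0.4184, 0.3755, 0.244]
tool_rot: [-0.001, 0.605, 0.796, -0.002]
contact_force: [-0.3, 0.2, -1.5]
gripper_width: -0.0
grasp_force: 0.0
```

```bash
python3 meas.py .28
python3 - <<'E'
from go import *
P=np.array([.574,.099,.25])
s=manip.state();print(s['tool_pos'],s['time'],rel(P,1.57+.025))
E
```

```text
scene [[173, 140], [183, 173], [139, 215], [125, 182]] 2333
top [[148, 207], [160, 212], [174, 277], [163, 278]] 909
th,ti [1.816 0.078] rms 1.66
th,ti [1.82 0.06] rms 1.84
th,ti [1.813 0.089] rms 1.44
[0.42246586 0.37666606 0.24491683] 14.5333 ([-2.054, 0.478, -0.034], np.float64(0.0393))
```

Run:
```python
from go import *
ex=np.array([np.cos(1.825),np.sin(1.825),0]);A=np.array([.505,.362,0])
for r,z in((-.08,.245),(-.08,.183),(-.046,.183),(-.041,.183),(-.037,.183)):print(r,rel(A+r*ex+[0,0,z],1.825))
```

```text
-0.08 ([-0.775, 0.495, -0.001], np.float64(0.0027))
-0.08 ([-0.775, 0.495, 0.413], np.float64(0.0027))
-0.046 ([-0.548, 0.499, 0.413], np.float64(0.0027))
-0.041 ([-0.515, 0.499, 0.413], np.float64(0.0027))
-0.037 ([-0.488, 0.5, 0.413], np.float64(0.0027))
```

>>> {"method": "arm_command", "body": {"moves": [[-1,[-0.25,0.17,0],0],[-1,[-0.5,0.33,0],0],[-1,[-0.78,0.5,0],0],[-1,[-0.78,0.5,0],0],[-1,[-0.78,0.5,0],0],[-1,[-0.78,0.5,0.2],0],[-1,[-0.78,0.5,0.41],0],[-1,[-0.78,0.5,0.41],0],[-1,[-0.65,0.5,0.41],0],[-1,[-0.56,0.5,0.41],0],[-1,[-0.53,0.5,0.41],0],[-1,[-0.515,0.5,0.41],0],[-1,[-0.515,0.5,0.41],0],[-1,[-0.515,0.5,0.41],0]]}}

```text
time: 15.7
tool_pos: [0.5164, 0.3226, 0.1842]
tool_rot: [0.0, 0.606, 0.796, 0.0]
contact_force: [0.4, 0.2, 0.7]
gripper_width: 0.001
grasp_force: 0.0
```

>>> {"method": "arm_command", "body": {"moves": [[-1,[-0.2,0,0],0],[-1,[-0.2,0,0],0],[-1,[-0.2,0,-0.2],0],[-1,[-0.2,0,-0.41],0],[-1,[-0.5,0,-0.41],0],[-1,[-0.5,0,-0.41],0],[-1,[-0.5,0,-0.41],0]]}}

```text
time: 16.28
tool_pos: [0.537, 0.2484, 0.2457]
tool_rot: [0.001, 0.607, 0.795, 0.001]
contact_force: [0.2, 0.5, 0.3]
gripper_width: 0.002
grasp_force: 0.0
```

```bash
python3 meas.py .15
```

```text
scene [[183, 120], [183, 173], [139, 215], [125, 182], [157, 120]] 2828
top [[159, 238], [167, 239], [173, 275], [167, 274]] 335
th,ti [ 1.806 -0.008] rms 12.43
th,ti [1.819 0.044] rms 7.35
th,ti [ 1.79  -0.259] rms 15.69
```

>>> {"method": "arm_command", "body": {"moves": [[-1,[0.25,0,0],0],[-1,[0.25,0,0.25],0],[-1,[0.25,0,0.41],0],[-1,[0.4,0,0.41],0],[-1,[0.5,0,0.41],0],[-1,[0.525,0,0.41],0],[-1,[0.55,0,0.41],0],[-1,[0.55,0,0.41],0],[-1,[0.55,0,0.41],0],[-1,[0.4,0,0.41],0],[-1,[0.4,0,0.2],0],[-1,[0.4,0,0],0],[-1,[0.5,-0.25,0],0],[-1,[0.7,-0.5,0],0],[-1,[1,-0.5,0],0],[-1,[1,-0.5,0],0],[-1,[1,-0.5,0],0]]}}

```text
time: 17.8
tool_pos: [0.4231, 0.3763, 0.2457]
tool_rot: [0.0, 0.604, 0.797, 0.001]
contact_force: [-0.8, 0.0, 0.2]
gripper_width: 0.005
grasp_force: 0.0
```

```bash
python3 meas.py .15
```

```text
scene [[173, 140], [183, 173], [140, 216], [125, 181]] 2368
top [[147, 207], [160, 210], [175, 277], [163, 278]] 969
th,ti [1.829 0.1  ] rms 1.58
th,ti [1.834 0.079] rms 1.88
th,ti [1.825 0.114] rms 1.2
```

>>> {"method": "arm_command", "body": {"moves": [[-1,[-0.25,0.17,0],0],[-1,[-0.5,0.33,0],0],[-1,[-0.7,0.5,0],0],[-1,[-0.7,0.5,0],0],[-1,[-0.7,0.5,0.2],0],[-1,[-0.7,0.5,0.41],0],[-1,[-0.7,0.5,0.41],0],[-1,[-0.55,0.5,0.41],0],[-1,[-0.47,0.5,0.41],0],[-1,[-0.44,0.5,0.41],0],[-1,[-0.42,0.5,0.41],0],[-1,[-0.405,0.5,0.41],0],[-1,[-0.405,0.5,0.41],0],[-1,[-0.405,0.5,0.41],0],[-1,[-0.6,0.5,0.41],0],[-1,[-0.6,0.5,0.2],0],[-1,[-0.6,0.5,0],0],[-1,[-0.5,0.25,0],0],[-1,[-0.3,0,0],0],[-1,[0,0,0],0]]}}

```text
time: 19.57
tool_pos: [0.4235, 0.3647, 0.2442]
tool_rot: [-0.0, 0.607, 0.795, -0.002]
contact_force: [0.9, 0.8, -1.2]
gripper_width: 0.002
grasp_force: 0.0
```

```bash
python3 meas.py .25; python3 -c "
from plant import manip;s=manip.state();print(s['tool_pos'],s['tool_rot'])"
```

```text
scene [[173, 140], [183, 173], [140, 216], [125, 181]] 2368
top [[147, 207], [160, 210], [175, 277], [163, 278]] 965
th,ti [1.829 0.1  ] rms 1.58
th,ti [1.833 0.079] rms 1.88
th,ti [1.825 0.114] rms 1.2
[0.42375507 0.37032983 0.24484143] [-6.66561238e-04  6.03722587e-01  7.97194076e-01  4.45176886e-04]
```

>>> {"method": "arm_command", "body": {"moves": [[-1,[-0.25,0.17,0],0],[-1,[-0.5,0.33,0],0],[-1,[-0.75,0.5,0],0],[-1,[-0.75,0.5,0],0],[-1,[-0.75,0.5,0.25],0],[-1,[-0.75,0.5,0.535],0],[-1,[-0.75,0.5,0.535],0],[-1,[-0.6,0.5,0.535],0],[-1,[-0.54,0.5,0.535],0],[-1,[-0.51,0.5,0.535],0],[-1,[-0.48,0.5,0.535],0],[-1,[-0.48,0.5,0.535],0],[-1,[-0.48,0.5,0.535],0]]}}

```text
time: 20.75
tool_pos: [0.5185, 0.3185, 0.1657]
tool_rot: [0.001, 0.605, 0.796, 0.001]
contact_force: [0.1, 0.7, 0.6]
gripper_width: -0.001
grasp_force: 0.0
```

>>> {"method": "arm_command", "body": {"moves": [[-1,[-0.15,0,0],0],[-1,[-0.2,0,0],0],[-1,[-0.2,0,-0.25],0],[-1,[-0.2,0,-0.535],0],[-1,[-0.1,-0.25,-0.535],0],[-1,[0.2,-0.5,-0.535],0],[-1,[0.48,-0.5,-0.535],0],[-1,[0.48,-0.5,-0.535],0],[-1,[0.48,-0.5,-0.535],0]]}}

```text
time: 21.5
tool_pos: [0.425, 0.3697, 0.2454]
tool_rot: [-0.0, 0.604, 0.797, 0.001]
contact_force: [0.8, 0.3, 0.8]
gripper_width: -0.003
grasp_force: 0.0
```

```bash
python3 meas.py .25
```

```text
scene [[173, 140], [183, 173], [140, 216], [125, 181]] 2368
top [[147, 207], [161, 213], [175, 277], [163, 278]] 967
th,ti [1.821 0.109] rms 1.73
th,ti [1.833 0.079] rms 1.88
th,ti [1.817 0.12 ] rms 1.56
```

>>> {"method": "arm_command", "body": {"moves": [[-1,[-0.25,0.17,0],0],[-1,[-0.5,0.33,0],0],[-1,[-0.75,0.5,0],0],[-1,[-0.75,0.5,0],0],[-1,[-0.75,0.5,0.25],0],[-1,[-0.75,0.5,0.535],0],[-1,[-0.75,0.5,0.535],0],[-1,[-0.6,0.5,0.535],0],[-1,[-0.5,0.5,0.535],0],[-1,[-0.46,0.5,0.535],0],[-1,[-0.43,0.5,0.535],0],[-1,[-0.43,0.5,0.535],0]]}}

```text
time: 22.6
tool_pos: [0.5169, 0.3261, 0.1666]
tool_rot: [0.001, 0.605, 0.796, 0.001]
contact_force: [0.2, -0.6, 0.6]
gripper_width: 0.0
grasp_force: 0.3
```

```bash
python3 meas.py .25|head -2
```

```text
scene [[159, 120], [183, 174], [140, 215], [124, 120]] 3311
top [[169, 259], [170, 268], [161, 270], [160, 264]] 97
```

>>> {"method": "arm_command", "body": {"moves": [[-1,[0.015,0,0],0],[-1,[0.03,0,0],0],[-1,[0.03,0,0],0]]}}

```text
time: 22.95
tool_pos: [0.5158, 0.329, 0.1658]
tool_rot: [0.001, 0.606, 0.796, -0.0]
contact_force: [0.4, -5.0, 3.9]
gripper_width: 0.0
grasp_force: 3.0
```

```bash
python3 meas.py .25|head -2
```

```text
scene [[158, 120], [184, 173], [140, 215], [123, 186], [123, 120]] 3445
top [[168, 261], [168, 268], [159, 270], [159, 265]] 80
```

>>> {"method": "arm_command", "body": {"moves": [[-1,[0.015,0,0],0],[-1,[0.03,0,0],0],[-1,[0.03,0,0],0],[-1,[0.03,0,0],0],[-1,[-0.15,0,0],0],[-1,[-0.2,0,0],0],[-1,[-0.2,0,-0.25],0],[-1,[-0.2,0,-0.535],0],[-1,[-0.1,-0.25,-0.535],0],[-1,[0.2,-0.5,-0.535],0],[-1,[0.4,-0.5,-0.535],0],[-1,[0.4,-0.5,-0.535],0],[-1,[0.4,-0.5,-0.535],0]]}}

```text
time: 24.13
tool_pos: [0.425, 0.3693, 0.2445]
tool_rot: [-0.001, 0.604, 0.797, 0.0]
contact_force: [0.6, -0.2, 0.2]
gripper_width: -0.001
grasp_force: 0.0
```

```bash
python3 meas.py .25
```

```text
scene [[170, 138], [185, 173], [142, 216], [121, 181]] 2702
top [[143, 207], [163, 209], [178, 276], [158, 278]] 1533
th,ti [1.826 0.256] rms 1.36
th,ti [1.825 0.233] rms 1.44
th,ti [1.824 0.274] rms 1.19
```

>>> {"method": "arm_command", "body": {"moves": [[-1,[-0.25,0.12,-0.2],0],[-1,[-0.5,0.25,-0.2],0],[-1,[-0.75,0.25,-0.2],0.02],[-1,[-1,0.25,-0.2],0.04],[-1,[-1,0.25,-0.2],0.04],[-1,[-1,0.25,-0.2],0.04]]}}

```text
time: 24.73
tool_pos: [0.5041, 0.23, 0.2745]
tool_rot: [-0.0, 0.703, 0.711, -0.0]
contact_force: [-0.7, 0.1, -0.0]
gripper_width: 0.002
grasp_force: 0.0
```

Run:
```python
from go import *
print(rel([.5735,.099,.2],1.595))
```

```text
([-0.879, 0.452, 0.496], np.float64(-0.0019))
```

>>> {"method": "arm_command", "body": {"moves": [[1,[-0.25,0.12,0],0],[1,[-0.5,0.25,0],0],[1,[-0.75,0.37,0.2],-0.002],[1,[-0.88,0.45,0.4],-0.002],[1,[-0.88,0.45,0.5],-0.002],[1,[-0.88,0.45,0.5],-0.002],[1,[-0.88,0.45,0.5],-0.002],[1,[-0.88,0.45,0.5],-0.002],[1,[-0.88,0.45,0.5],-0.002]]}}

```text
time: 25.48
tool_pos: [0.5735, 0.1036, 0.2023]
tool_rot: [0.001, 0.696, 0.718, 0.001]
contact_force: [0.3, -0.4, 1.0]
gripper_width: 0.998
grasp_force: 0.0
```

Run:
```python
from go import *
s=manip.state();print(s['tool_pos'],rel([.5735,.099,.108],1.595))
b=grab('top');a=grab('scene')
for p in(a,b):
    for n in('dish','dish_tab','truffle'):print(n,[(np.round(r['extent']).tolist(),round(r['confidence'],2)) for r in manip.search_frame(p,n)][:2])
```

```text
[0.57351846 0.10355529 0.20230917] ([-0.03, -0.001, 0.629], np.float64(0.0013))
dish [([201.0, 204.0, 274.0, 277.0], 0.55), ([174.0, 217.0, 196.0, 243.0], 0.41)]
dish_tab [([200.0, 205.0, 270.0, 281.0], 0.59)]
truffle [([235.0, 230.0, 245.0, 245.0], 0.68), ([321.0, 207.0, 348.0, 237.0], 0.4)]
dish [([224.0, 212.0, 282.0, 250.0], 0.68)]
dish_tab [([221.0, 215.0, 285.0, 255.0], 0.61)]
truffle [([290.0, 137.0, 314.0, 163.0], 0.64), ([143.0, 150.0, 175.0, 185.0], 0.43)]
```

>>> {"method": "arm_command", "body": {"moves": [[1,[-0.03,0,0.15],0],[1,[-0.03,0,0.3],0],[1,[-0.03,0,0.45],0],[1,[-0.03,0,0.55],0],[1,[-0.03,0,0.61],0],[1,[-0.03,0,0.61],0],[1,[-0.03,0,0.61],0]]}}

```text
time: 26.47
tool_pos: [0.5728, 0.0979, 0.1084]
tool_rot: [-0.0, 0.696, 0.718, -0.0]
contact_force: [-0.3, 0.3, 0.6]
gripper_width: 0.999
grasp_force: 0.0
```

>>> {"method": "arm_command", "body": {"moves": [[0.5,[0,0,0],0],[0,[0,0,0],0],[-0.3,[0,0,0],0],[-0.5,[0,0,0],0],[-0.6,[0,0,0],0],[-0.7,[0,0,0],0],[-0.8,[0,0,0],0],[-1,[0,0,0],0],[-1,[0,0,0],0],[-1,[0,0,0],0]]}}

```text
time: 27.3
tool_pos: [0.5734, 0.0979, 0.1089]
tool_rot: [0.001, 0.696, 0.718, 0.001]
contact_force: [1.2, 0.3, 2.9]
gripper_width: 0.13
grasp_force: 58.7
```

Run:
```python
from go import *
s=manip.state();print({k:s[k] for k in('tool_pos','gripper_width','grasp_force','contact_force','ft_torque')})
```

```text
{'tool_pos': array([0.57338959, 0.09787992, 0.10890308]), 'gripper_width': 0.13005281832748633, 'grasp_force': 58.72588669415563, 'contact_force': array([1.17759546, 0.3487392 , 2.90955588]), 'ft_torque': array([-0.05914614, -0.40086262, -0.01555444])}
```

>>> {"method": "arm_command", "body": {"moves": [[-1,[0,0,-0.01],0],[-1,[0,0,-0.03],0],[-1,[0,0,-0.06],0],[-1,[0,0,-0.1],0],[-1,[0,0,-0.15],0],[-1,[0,0,-0.2],0],[-1,[0,0,-0.26],0],[-1,[0,0,-0.32],0],[-1,[0,0,-0.38],0],[-1,[0,0,-0.44],0],[-1,[0,0,-0.5],0],[-1,[0,0,-0.56],0],[-1,[0,0,-0.61],0],[-1,[0,0,-0.66],0],[-1,[0,0,-0.7],0],[-1,[0,0,-0.73],0],[-1,[0,0,-0.75],0],[-1,[0,0,-0.76],0],[-1,[0,0,-0.76],0],[-1,[0,0,-0.76],0]]}}

```text
time: 28.97
tool_pos: [0.5726, 0.0978, 0.2219]
tool_rot: [-0.0, 0.696, 0.718, -0.0]
contact_force: [-0.4, -0.1, -2.8]
gripper_width: 0.132
grasp_force: 58.6
```

Run:
```python
from go import *
s=manip.state();print({k:s[k] for k in('tool_pos','gripper_width','grasp_force','contact_force','ft_torque')})
b=grab('top','t9.png');a=grab('scene','s9.png')
for p in(a,b):
    for n in('dish','truffle'):print(n,[(np.round(r['extent']).tolist(),round(r['confidence'],2)) for r in manip.search_frame(p,n)][:2])
    print('exp truffle',proj(p,[.5735,.099,.145]),'exp tab',proj(p,[.462,.097,.14]))
f=a['frame'][150:290,180:290];m=(f.max(2)<60).astype(np.uint8);k,l,st,c=cv2.connectedComponentsWithStats(m)
print([(c[i].round(1)+[180,150],st[i,4]) for i in range(1,k) if st[i,4]>25])
```

```text
{'tool_pos': array([0.57257243, 0.09784267, 0.22194979]), 'gripper_width': 0.1317700831361892, 'grasp_force': 58.59082555398345, 'contact_force': array([-0.42911788, -0.10169247, -2.76888906]), 'ft_torque': array([-0.03006735, -0.00084731,  0.02451127])}
dish []
truffle [([232.0, 203.0, 245.0, 220.0], 0.7)]
exp truffle [239.41954327 211.90698367] exp tab [201.98841445 244.68816387]
dish [([218.0, 193.0, 287.0, 251.0], 0.76)]
truffle [([138.0, 205.0, 180.0, 284.0], 0.72), ([224.0, 206.0, 285.0, 254.0], 0.33)]
exp truffle [255.1576283  217.55209527] exp tab [255.91913523 263.70490676]
[(array([237.8, 165.6]), np.int32(1087)), (array([182. , 168.8]), np.int32(93)), (array([239.5, 212.5]), np.int32(146)), (array([275.8, 280.4]), np.int32(204))]
```

>>> {"method": "arm_command", "body": {"moves": [[-1,[0,0,0],0.001],[-1,[0,0,0],0.003],[-1,[0,0,0],0.006],[-1,[0,0,0],0.01],[-1,[0,0,0],0.015],[-1,[0,0,0],0.021],[-1,[0,0,0],0.027],[-1,[0,0,0],0.033],[-1,[0,0,0],0.039],[-1,[0,0,0],0.045],[-1,[0,0,0],0.051],[-1,[0,0,0],0.057],[-1,[0,0,0],0.063],[-1,[0,0,0],0.069],[-1,[0,0,0],0.075],[-1,[0,0,0],0.081],[-1,[0,0,0],0.087],[-1,[0,0,0],0.093],[-1,[0,0,0],0.099],[-1,[0,0,0],0.105]]}}

```text
time: 30.93
tool_pos: [0.5727, 0.0979, 0.2223]
tool_rot: [-0.0, 0.892, 0.452, 0.0]
contact_force: [-0.3, -0.9, -2.5]
gripper_width: 0.132
grasp_force: 58.6
```

>>> {"method": "arm_command", "body": {"moves": [[-1,[0,0,0],0.006],[-1,[0,0,0],0.012],[-1,[0,0,0],0.018],[-1,[0,0,0],0.024],[-1,[0,0,0],0.03],[-1,[0,0,0],0.036],[-1,[0,0,0],0.042],[-1,[0,0,0],0.048],[-1,[0,0,0],0.054],[-1,[0,0,0],0.06],[-1,[0,0,0],0.066],[-1,[0,0,0],0.072],[-1,[0,0,0],0.078],[-1,[0,0,0],0.084],[-1,[0,0,0],0.09],[-1,[0,0,0],0.096],[-1,[0,0,0],0.101],[-1,[0,0,0],0.105],[-1,[0,0,0],0.107],[-1,[0,0,0],0.108]]}}

```text
time: 32.6
tool_pos: [0.5727, 0.0979, 0.2223]
tool_rot: [-0.0, 0.991, 0.131, -0.0]
contact_force: [1.5, -0.2, -3.1]
gripper_width: 0.131
grasp_force: 58.6
```

>>> {"method": "arm_command", "body": {"moves": [[-1,[0,0,0],0],[-1,[0,0,0],0],[-1,[0,0,0],0],[-1,[0,0,0],0],[-1,[0,0,0],0],[-1,[0,0,0],0],[-1,[0,0,0],0],[-1,[0,0,0],0]]}}

```text
time: 33.27
tool_pos: [0.5728, 0.0979, 0.2223]
tool_rot: [0.0, 0.991, 0.131, 0.0]
contact_force: [-0.4, 0.4, -3.1]
gripper_width: 0.13
grasp_force: 58.6
```

```bash
python3 - <<'E'
from go import *
s=manip.state();q=s['tool_rot'];y=2*np.arctan2(q[2],q[1]);print(y-1.595,s['tool_pos'],s['grasp_force'],s['joint_vel'].round(3))
a=grab('scene','s10.png');b=grab('top','t10.png')
P=s['tool_pos'];h=np.pi+.025+(y-1.595);print('tab heading',h)
dv=np.array([.505,.362])-P[:2];print('swivel in dish y',-np.sin(h)*dv[0]+np.cos(h)*dv[1],'x',np.cos(h)*dv[0]+np.sin(h)*dv[1])
D=np.r_[P[:2],.118]
for p in(a,b): print('exp truffle',proj(p,D+[0,0,.024]),'tab',proj(p,D+[.112*np.cos(h),.112*np.sin(h),.02]))
f=a['frame'][150:290,180:290];m=(f.max(2)<60).astype(np.uint8);k,l,st,c=cv2.connectedComponentsWithStats(m)
print([(c[i].round(1)+[180,150],st[i,4]) for i in range(1,k) if st[i,4]>25])
for p in(a,b):
    for n in('dish','dish_tab','truffle'):print(n,[(np.round(r['extent']).tolist(),round(r['confidence'],2)) for r in manip.search_frame(p,n)][:2])
E
python3 meas.py .26
```

```text
-1.3317745244270989 [0.57275424 0.09788274 0.2223192 ] 58.59403953887522 [-0.001 -0.001 -0.002 -0.     0.     0.002]
tab heading 1.8348181291626942
swivel in dish y -0.003518953835375413 x 0.27264662459392663
exp truffle [239.5539469  213.19624104] tab [197.77646755 195.27389079]
exp truffle [255.570702   218.01604822] tab [211.24536278 229.9027494 ]
[(array([239.6, 164.6]), np.int32(1240)), (array([182., 169.]), np.int32(90)), (array([241.6, 212.8]), np.int32(143)), (array([275.6, 279.1]), np.int32(157))]
dish [([194.0, 179.0, 276.0, 245.0], 0.86)]
dish_tab [([192.0, 176.0, 278.0, 247.0], 0.83), ([294.0, 244.0, 326.0, 276.0], 0.46)]
truffle [([235.0, 207.0, 247.0, 219.0], 0.5)]
dish [([204.0, 208.0, 287.0, 250.0], 0.86)]
dish_tab [([204.0, 209.0, 288.0, 249.0], 0.82)]
truffle [([206.0, 207.0, 288.0, 250.0], 0.43)]
scene [[170, 138], [185, 173], [142, 216], [121, 181]] 2696
top [[143, 207], [163, 210], [178, 276], [158, 278]] 1524
th,ti [1.825 0.254] rms 1.38
th,ti [1.825 0.233] rms 1.44
th,ti [1.823 0.271] rms 1.25
```

>>> {"method": "arm_command", "body": {"moves": [[-1,[0,0,0],0],[-1,[0,0,0],0],[-1,[0,0,0],0],[-1,[0,0,0],0],[-1,[0,0,0],0],[-1,[0,0,0],0],[-1,[0,0,0],0],[-1,[0,0,0],0],[-1,[0,0,0],0],[-1,[0,0,0],0]]}}

```text
time: 34.6
tool_pos: [0.5727, 0.0979, 0.2223]
tool_rot: [-0.0, 0.991, 0.131, 0.0]
contact_force: [0.7, 0.9, -1.7]
gripper_width: 0.129
grasp_force: 58.6
```

Run:
```python
from go import *
a=grab('scene')
f=a['frame'][150:290,180:290];m=(f.max(2)<60).astype(np.uint8);k,l,st,c=cv2.connectedComponentsWithStats(m)
t=[c[i]+[180,150] for i in range(1,k) if 80<st[i,4]<250 and 200<c[i][1]+150<225];print(t)
if t and np.hypot(*(t[0]-[239.6,213.2]))<4: print(manip.job_done())
```

```text
[array([241.55944056, 212.77622378])]
the job is handed in; nothing more can be done
None
```

I handed the job in at about 35 s; no verdict came back. By my last measurements, the tablet faces the dish (about 1 mm off straight) and leans back about 15°. The dish is held still by its bail, about 12 cm up, with its tab pointing at the tablet and the truffle about 5 mm from the middle. I did not re-measure the bystander items.

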